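# Scan the red-capped tube rack and dock the scanner

### The arm

A 6-joint arm with a two-finger parallel gripper is mounted at the origin on the work surface. World frame = base frame: x ahead of the robot, y to its left, z up, the work surface at z = 0. Lengths are in mm, angles in rad, forces in N, time in s.
With the tool pointing down it reaches from about 300 to 875 mm from the base axis. Payload 6.4 kg.
Tool frame: the origin (TCP) lies on the front face of the gripper's body, between the roots of the fingers; the fingertips stand 73 mm ahead of it and the grasp point (between the pads) lies 54 mm ahead of it; z points along the fingers, y is the line along which they close (so a half turn about z gives the same grasp; the last joint's range is limited). The gripper opens to 85 mm and grips with 20 to 120 N. Pads are 22 mm wide; open, the fingers measure 114 mm over their backs; the gripper's body (76 mm by 85 mm) begins 54 mm behind the grasp point. The pads swing forward as they close: fully open they stand 13 mm farther back than shut.
Start: joints at [0.959, 0.181, 1.607, -0, 1.354, -0.206], TCP at [226.974, 528.322, 303.888] pointing down, gripper open.
Joint ranges: [-2.99, 2.99], [-0.89, 2.07], [0.3, 2.58], [-1.14, 4.28], [0, 2.63], [-3.12, 3.12]. Speed limits (rad/s): [2.57, 2.57, 3.01, 3.14, 3.14, 3.14].

### API

Orientations are given as a rotation vector (axis times angle).
In Python, from workcell import goto, servo_line, move_j, command_gripper, sleep, solve_ik, camera, calibration, Unreachable, close_job, read_time_s, read_joint_pos, read_qvel, read_tau, read_ee_pos, read_tool_rot, read_contact_force, read_torque, read_finger_gap, read_grip_force gives the robot as it stands. Calls block until the motion is done:
- goto(position, orientation): joint-space move of the TCP to a pose.
- servo_line(position, velocity=150, rotation=None): straight line of the TCP; rotation=None keeps the orientation; velocity is the mean speed in mm/s.
- move_j(angles): joint-space move.
- command_gripper(opening): finger opening in mm; the grip force is fixed at half the most; returns when the fingers have stopped.
- sleep(seconds).
- solve_ik(position, orientation): joint angles nearest the present ones, or None.
- camera(name): name is "scene" or "top" or "wrist"; returns the picture (384x512x3 uint8, red, green, blue); there is no depth.
- calibration(name): a dict with "intrinsics" (3x3 intrinsics, pixels), "dist" ([k1, k2, p1, p2, k3] as OpenCV has them; the pictures are not rectified), "T" (4x4, takes a point from camera to world coordinates); the wrist camera has in their place "tool_from_camera" (4x4, takes a point from camera to tool coordinates, whose origin is the TCP and whose axes are the flange's). Camera axes: x right, y down, z forward; pixel columns grow to the right and rows downward; lengths in mm; the calibration is good to about 2 mm. A picture is of the moment at which its call begins: read the wrist's pose just before it. calibration takes no time and is no camera call.
A pose or a line that the arm cannot do raises Unreachable and nothing moves.
- close_job(): hands the job in; it is judged then, once.
Readings, each from a call of its own:
- read_time_s(): time.
- read_joint_pos(): joint angles.
- read_qvel(): joint speeds.
- read_tau(): joint torques, N m.
- read_ee_pos(): TCP position.
- read_tool_rot(): TCP orientation.
- read_contact_force(): force on the tool from outside, world axes, zero at the start.
- read_torque(): the same for the moment, N m.
- read_finger_gap(): finger opening in mm.
- read_grip_force(): force on a finger pad.
Only numpy, scipy, OpenCV 4.12 (cv2) and the standard library are available. Lean on these libraries where they do the work, as an engineer would, in place of code of your own. Each camera call takes 0.05 s, during which the arm holds its last target. There are 200 camera calls.

### The job

Check in the rack of red-capped tubes: pick up the hand scanner from the bench, point its window at the middle of the sloping barcode label on that rack, square on and from roughly 80 mm away, and hold it steady there for at least a full second. Then put the scanner back in its charging dock: lower it long edge down into the slot until it rests fully on the bottom before letting go. Do not shift the racks or knock the other things about.

Things in the scene. Friction and masses are not known exactly. Their poses are not given: they have to be found in the camera images.
- scanner: Hand scanner, about 0.25 kg: a slim white brick 150 mm long, 28 mm thick, 50 mm high, standing on its long narrow edge. Front 34 mm (nose) black, rear 18 mm blue. Origin: middle of the edge it stands on; x along its length to the nose, y across its thickness, z up. Grip it across the thickness from above at mid-length. Starts with the nose within about 45 degrees of pointing at -x.
- scanner_window (a point): Centre of the scanner's red window, on the nose end face: 75 mm ahead of the scanner's origin along its x and 30 mm above the edge it stands on. The beam leaves here straight along the scanner's +x.
- red_rack: Loose grey tube rack, 64 mm (x) by 150 mm (y), with ten red-capped tubes up to 110 mm high, 0.8 kg. Origin at the centre of its underside, z up; the label plate is on its +x side, which faces roughly away from the robot.
- red_rack_label: The red rack's label: white, 86 by 38 mm, black bars, on a grey plate 96 by 48 mm that leans back. Origin: centre of the label's face, 58 mm from the rack's origin along rack x and 45 mm above the bench. x is its outward normal, away from the rack and 30 degrees above level; y along its long side (level), z up its slope.
- blue_rack: The same kind of rack with blue-capped tubes and its own label plate; not to be scanned. It may stand to the left or the right of the red one. Origin and axes as for the red rack.
- dock: Fixed grey charging dock with green lips, 190 mm (x) by 80 mm (y). Origin: centre of its underside, z up; the slot runs along x. Two pairs of cheeks, 44 to 80 mm either side of the middle, 40 mm high above the bench, with lips flaring outward up to 49 mm high, and an end wall 40 mm high at each end. Between the pairs the middle 88 mm is open, so fingers can go down beside the scanner.
- dock_slot (a point): Centre of the dock slot's floor, 12 mm above the bench. The slot is 32 mm wide between the cheeks and 160 mm long between the end walls. The scanner may go in with its nose at either end; when it is home the middle of its lower edge is here.
- pot: Bystander: small loose jar, 42 mm across, 45 mm high, yellow lid, between the racks. Origin at the centre of its underside.
- spray: Bystander: loose white and blue spray bottle, 72 mm across, 207 mm high, to the left of the work area. Origin at the centre of its underside.
Mind the look-alikes: they are no part of the job. What is shaped like the red_rack but orange or purple is not meant.

How it is judged:
By the outcome, as a careful person would: the job done as asked, in the order asked, and still so for the second after the job is handed in, with the robot touching nothing.
It also fails if it takes over 58 s, if anything falls off the work surface, if the arm or the gripper's body presses on something with over 40 N, if the wrist force passes 120 N, or if a joint passes its speed limit or range.

## Working session

There is one attempt and no reset: what is moved stays moved. The work goes in short steps, each a Python script; the robot and the scene stay as the last script left them, time stands still between calls to the robot, and variables do not carry over. Pictures are saved under pics/ and viewed, at most 10 in all, crops included, and the job is handed in when it is done.

```bash
mkdir -p pics; ls; python3 - <<'E'
from workcell import *
import cv2,numpy as np
for n in("scene","top"):
    im=camera(n);np.save(f"pics/{n}.npy",im);cv2.imwrite(f"pics/{n}0.png",cv2.resize(im[:,:,::-1],(800,600)))
    c=calibration(n);print(n,np.round(c["intrinsics"],1).tolist(),c["dist"],np.round(c["T"],3).tolist())
print(np.round(calibration("wrist")["tool_from_camera"],3).tolist(), read_time_s(), read_tool_rot())
E
```

```text
pics
scene [[410.0, 0.0, 259.9], [0.0, 410.0, 195.5], [0.0, 0.0, 1.0]] [-0.10694797  0.          0.          0.          0.        ] [[0.137, 0.587, -0.798, 1285.752], [0.99, -0.061, 0.125, -26.589], [0.025, -0.807, -0.59, 677.409], [0.0, 0.0, 0.0, 1.0]]
top [[464.1, 0.0, 258.7], [0.0, 464.1, 184.5], [0.0, 0.0, 1.0]] [-0.00573342  0.          0.          0.          0.        ] [[0.03, -0.988, 0.152, 277.945], [-1.0, -0.03, -0.001, 104.871], [0.005, -0.151, -0.988, 1173.236], [0.0, 0.0, 0.0, 1.0]]
[[0.001, -0.951, -0.309, 79.698], [1.0, 0.001, -0.0, -0.836], [0.001, -0.309, 0.951, -70.53], [0.0, 0.0, 0.0, 1.0]] 0.1 [-6.32948207e-01 -3.07652402e+00  2.32267735e-03]
```

View pics/scene0.png

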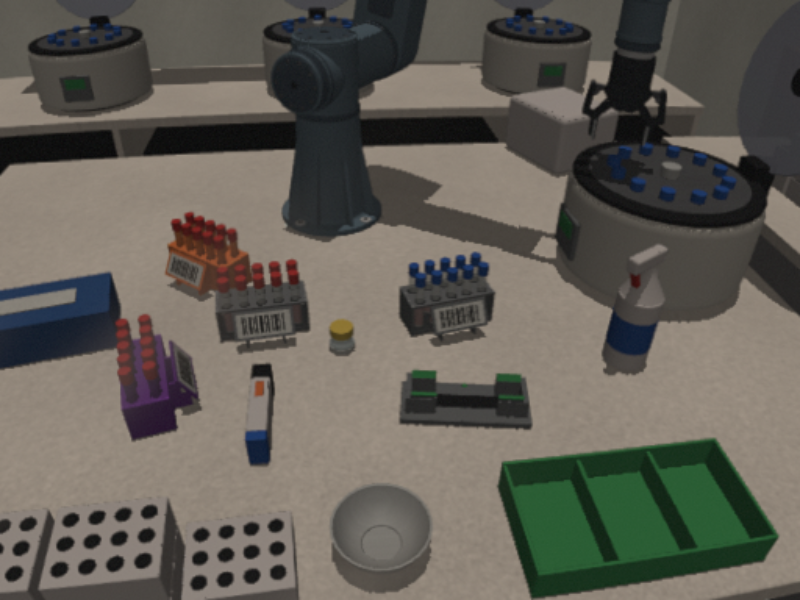

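View pics/top0.png

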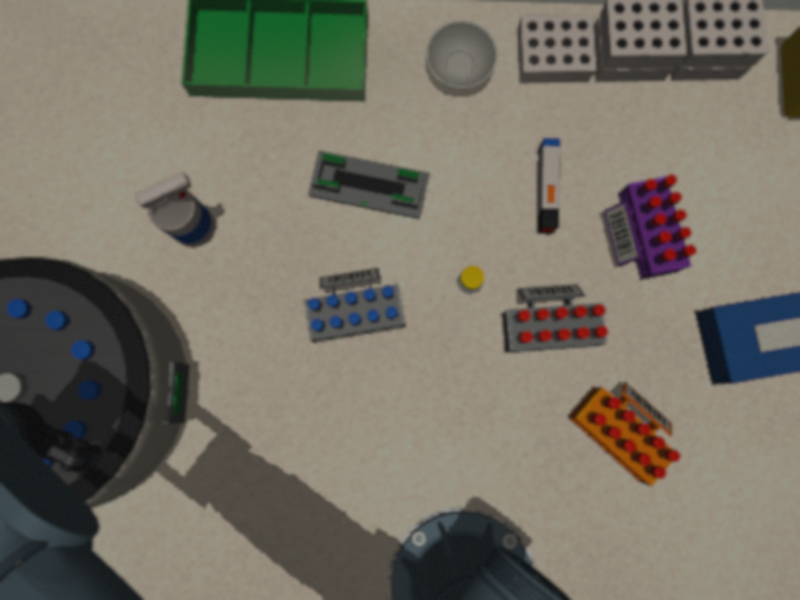

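Candidates for the red-capped rack in the top view (800 px scale) are grey at (555,328), orange at (625,440) and purple at (660,225). Only the grey one matches the description. The scanner is at (549,187), the dock at (370,184), the pot at (472,278), the spray at (185,210), and the blue rack at (355,312).

Next I measure and take an enlarged crop to confirm the rack.

```bash
cat > h.py <<'E'
from workcell import *
import cv2,numpy as np
from scipy.spatial.transform import Rotation as R
def onplane(name,px,z,T=None):
    c=calibration(name); T=np.array(c["T"]) if T is None else T
    u=cv2.undistortPoints(np.float64(px).reshape(-1,1,2),np.array(c["intrinsics"]),np.array(c["dist"])).reshape(-1,2)
    d=np.c_[u,np.ones(len(u))]@T[:3,:3].T
    return T[:3,3]+d*((z-T[2,3])/d[:,2])[:,None]
def wristT():
    T=np.eye(4);T[:3,:3]=R.from_rotvec(read_tool_rot()).as_matrix();T[:3,3]=read_ee_pos()
    return T@np.array(calibration("wrist")["tool_from_camera"])
def project(name,P,T=None):
    c=calibration(name); T=np.array(c["T"]) if T is None else T
    V=np.linalg.inv(T);
    return cv2.projectPoints(np.float64(P).reshape(-1,1,3),cv2.Rodrigues(V[:3,:3])[0],V[:3,3],np.array(c["intrinsics"]),np.array(c["dist"]))[0].reshape(-1,2)
def blobs(m,amin=15):
    n,l,s,c=cv2.connectedComponentsWithStats(m.astype(np.uint8))
    return [(s[i,4],s[i,:4].tolist(),np.round(c[i],1).tolist(),l==i) for i in range(1,n) if s[i,4]>=amin]
E
python3 - <<'E'
from h import *
s=np.load("pics/scene.npy");t=np.load("pics/top.npy")
a=s[155:300,70:250];b=t[80:240,180:460]
a=cv2.resize(a,(620,500),interpolation=cv2.INTER_CUBIC);cv2.imwrite("pics/c1.png",a[:,:,::-1])
b=cv2.resize(b,(784,448),interpolation=cv2.INTER_CUBIC);cv2.imwrite("pics/c2.png",b[:,:,::-1])
P=lambda x,y,z:np.round(onplane("top",[[x*.64,y*.64]],z)[0])
print("scn",P(549,150,50),P(549,215,50),"dock",P(370,184,40),"rack",P(555,325,110),"label",P(550,294,45),onplane("scene",[[263*.64,324*.64]],45), "blue",P(355,312,110),"pot",P(472,278,45),"spray",P(165,190,200))
for n,im in(("scene",s),("top",t)):
    h=cv2.cvtColor(im,cv2.COLOR_RGB2HSV);H,S,V=h[...,0],h[...,1],h[...,2]
    for k,m in(("blue",(H>100)&(H<130)&(S>150)&(V>50)),("orange",(H>3)&(H<15)&(S>150)&(V>120)),("green",(H>50)&(H<80)&(S>120)),("white",(S<40)&(V>150))):
        print(n,k,[(x[0],x[1],x[2]) for x in blobs(m) if x[0]<700])
E
```

```text
scn [ 684. -123.   50.] [ 575. -123.   50.] dock [621. 164.  40.] rack [ 393. -120.  110.] label [ 449. -126.   45.] [[ 456.46037144 -127.81072573   45.        ]] blue [403. 176. 110.] pot [471.  -2.  45.] spray [555. 439. 200.]
scene blue [(np.int32(28), [324, 10, 9, 7], [327.5, 12.9]), (np.int32(31), [181, 13, 6, 7], [184.1, 16.0]), (np.int32(22), [219, 13, 6, 5], [221.6, 14.8]), (np.int32(28), [359, 15, 7, 7], [362.2, 17.8]), (np.int32(22), [72, 17, 5, 6], [74.2, 18.9]), (np.int32(29), [31, 22, 9, 7], [34.5, 24.8]), (np.int32(33), [411, 91, 7, 8], [414.0, 94.8]), (np.int32(36), [427, 93, 8, 7], [430.8, 96.2]), (np.int32(104), [391, 94, 13, 20], [396.7, 103.0]), (np.int32(40), [445, 98, 8, 7], [448.2, 100.9]), (np.int32(140), [457, 105, 14, 23], [462.9, 115.6]), (np.int32(51), [404, 114, 9, 8], [408.1, 117.3]), (np.int32(50), [423, 120, 9, 8], [427.3, 123.2]), (np.int32(51), [443, 122, 9, 8], [447.5, 125.2]), (np.int32(190), [283, 162, 29, 18], [296.8, 170.4]), (np.int32(63), [273, 167, 9, 15], [277.0, 174.0]), (np.int32(64), [263, 169, 9, 15], [266.8, 175.7]), (np.int32(304), [395
[... 8999 characters left out ...]
t32(48), [472, 333, 17, 9], [480.2, 336.7]), (np.int32(59), [102, 335, 9, 16], [106.8, 342.5]), (np.int32(17), [394, 335, 9, 4], [397.5, 336.4]), (np.int32(37), [110, 340, 11, 7], [114.9, 342.9]), (np.int32(18), [414, 341, 7, 5], [416.9, 342.4]), (np.int32(24), [135, 343, 8, 8], [138.7, 345.8]), (np.int32(28), [342, 345, 6, 11], [344.3, 349.8]), (np.int32(20), [360, 347, 5, 5], [362.2, 349.4]), (np.int32(42), [413, 348, 9, 12], [416.8, 353.6]), (np.int32(22), [78, 351, 6, 9], [80.3, 355.1]), (np.int32(20), [121, 352, 5, 6], [123.3, 354.7]), (np.int32(16), [423, 354, 6, 5], [425.9, 355.6]), (np.int32(41), [435, 358, 11, 10], [440.3, 362.5]), (np.int32(52), [122, 363, 14, 12], [127.5, 367.0])]
```

View pics/c1.png

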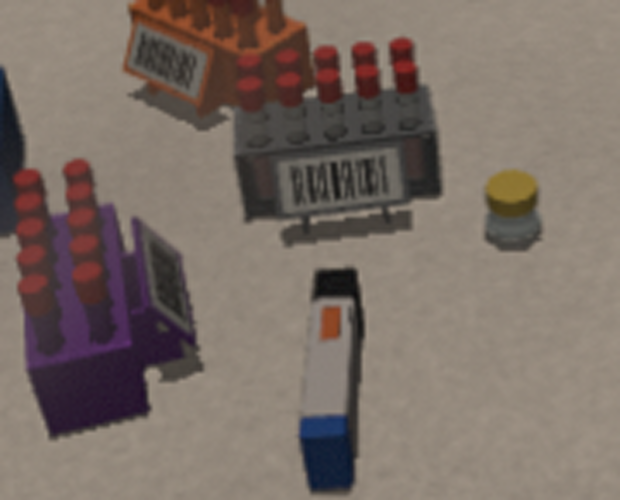

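View pics/c2.png

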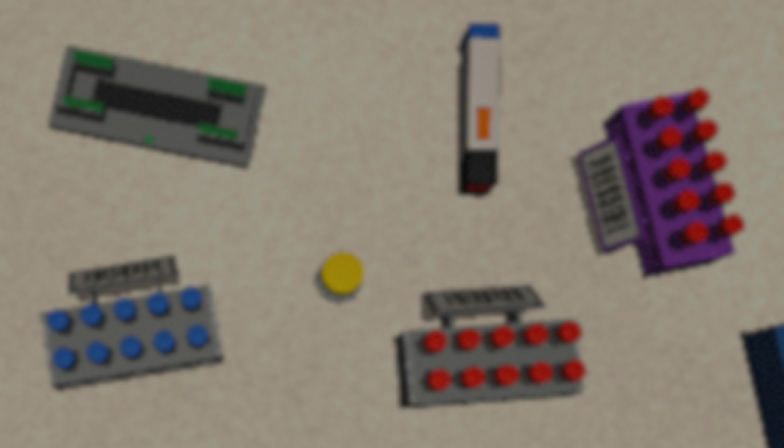

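The crops confirm it. The grey rack with red caps, at about (335,120) in the scene crop and (500,355) in the top crop, has its label facing +x. The scanner's black nose points toward that label, and the dock is at (155,105) in the top crop. Next I compute poses and look from close by with the wrist camera.

```bash
python3 - <<'E'
from h import *
t=np.load("pics/top.npy");h=cv2.cvtColor(t,cv2.COLOR_RGB2HSV);H,S,V=h[...,0],h[...,1],h[...,2]
m=((H<6)|(H>174))&(S>150)&(V>90); m[:,:315]=0;m[:,392:]=0;m[:185]=0;m[230:]=0
b=blobs(m,8);c=np.array([x[2] for x in b]);print(len(b));w=onplane("top",c,109)
o=w.mean(0);w=w-o; yd=np.linalg.svd(w[:,:2])[2][0];yd*=np.sign(yd[1]);rx=np.array([yd[1],-yd[0]])
print("rack",o,"yaw",np.degrees(np.arctan2(rx[1],rx[0])),"label",o[:2]+58*rx)
q=np.array([[276,184],[405,176],[340.5,180]])/[3.444,3.448]+[70,155]; print("label scene",onplane("scene",q,45))
print("scn top",onplane("top",[[352.3,90.7],[352.2,123.1]],50), "scene orange",onplane("scene",[[165.6,248.1]],50))
g=[[212.9,101.1],[260.6,110.9],[209.8,116.6],[256.7,126.2]];w=onplane("top",g,45);print("dock",w,w.mean(0))
w=onplane("scene",[[271.3,239.4],[325.2,241.5],[271.0,251.6],[326.9,254.0]],45);print("dock",w,w.mean(0))
# look from above scanner: wrist cam over it
rot=lambda yaw:(R.from_euler('z',yaw)*R.from_euler('x',np.pi)).as_rotvec()
for yaw in(0,np.pi):
  for p in ([540,-123,280],[625,-123,80],[560,-123,280],[700,-123,280]):print(yaw,p,solve_ik(p,rot(yaw)))
E
```

```text
10
rack [ 396.85334623 -131.00155886  109.        ] yaw 5.693146946462238 label [ 454.56725789 -125.2479164 ]
label scene [[ 455.8772027  -173.00345932   45.        ]
 [ 456.05510376  -79.72298517   45.        ]
 [ 455.95996831 -126.46774375   45.        ]]
scn top [[ 697.63284372 -125.55236231   50.        ]
 [ 612.88019855 -125.22214839   50.        ]] scene orange [[ 610.12738792 -127.23862863   50.        ]]
dock [[660.69367924 226.17547932  45.        ]
 [638.81933178 104.87099183  45.        ]
 [619.91732412 232.134278    45.        ]
 [598.72856165 113.47820957  45.        ]] [629.5397242  169.16473968  45.        ]
dock [[601.60848186 110.1765159   45.        ]
 [622.69516818 231.83510212  45.        ]
 [640.99541944 103.16158989  45.        ]
 [662.86998668 224.89076289  45.        ]] [632.04226404 167.5159927   45.        ]
0 [540, -123, 280] [-4.38294346e-01  1.56389029e-01  1.68507653e+00 -4.44089210e-16
  1.30012710e+00  1.13250198e+00]
0 [625, -123, 80] [-3.80320208e-01  5.84257918e-01  1.56428842e+00 -4.44089210e-16
  9.93046312e-01  1.19047612e+00]
0 [560, -123, 280] [-4.23142852e-01  1.99130014e-01  1.63534439e+00 -4.44089210e-16
  1.30711825e+00  1.14765348e+00]
0 [700, -123, 280] [-3.40453488e-01  4.96313823e-01  1.24675018e+00 -4.44089210e-16
  1.39852865e+00  1.23034284e+00]
3.141592653589793 [540, -123, 280] [-0.43829435  0.15638903  1.68507653  0.          1.3001271  -2.00909067]
3.141592653589793 [625, -123, 80] [-0.38032021  0.58425792  1.56428842  0.          0.99304631 -1.95111654]
3.141592653589793 [560, -123, 280] [-0.42314285  0.19913001  1.63534439  0.          1.30711825 -1.99393918]
3.141592653589793 [700, -123, 280] [-0.34045349  0.49631382  1.24675018  0.          1.39852865 -1.91124982]
```

```bash
cat >> h.py <<'E'
rot=lambda yaw:(R.from_euler('z',yaw)*R.from_euler('x',np.pi)).as_rotvec()
E
python3 - <<'E'
from h import *
print(calibration("wrist")["intrinsics"])
def look(n):
    sleep(.25);T=wristT();im=camera("wrist");np.savez(f"pics/{n}.npz",T=T,im=im)
    cv2.imwrite(f"pics/{n}.png",cv2.resize(im[:,:,::-1],(800,600),interpolation=cv2.INTER_CUBIC));print(n,read_time_s())
goto([640,205,310],rot(np.radians(79.8)));look("wd")
goto([610,-123,300],rot(0));look("ws")
E
```

```text
[[308.68871355   0.         251.29230357]
 [  0.         308.68871355 195.17771993]
 [  0.           0.           1.        ]]
wd 2.3
ws 3.85
```

View pics/wd.png

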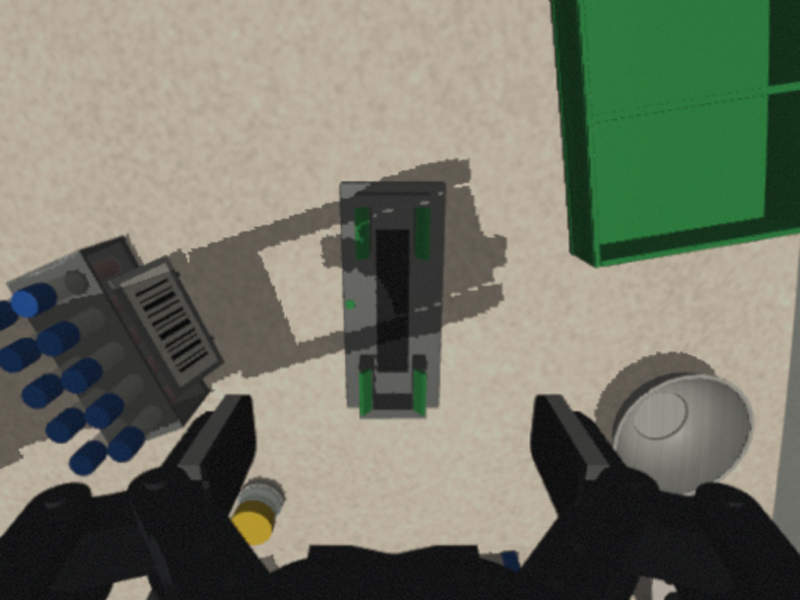

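View pics/ws.png

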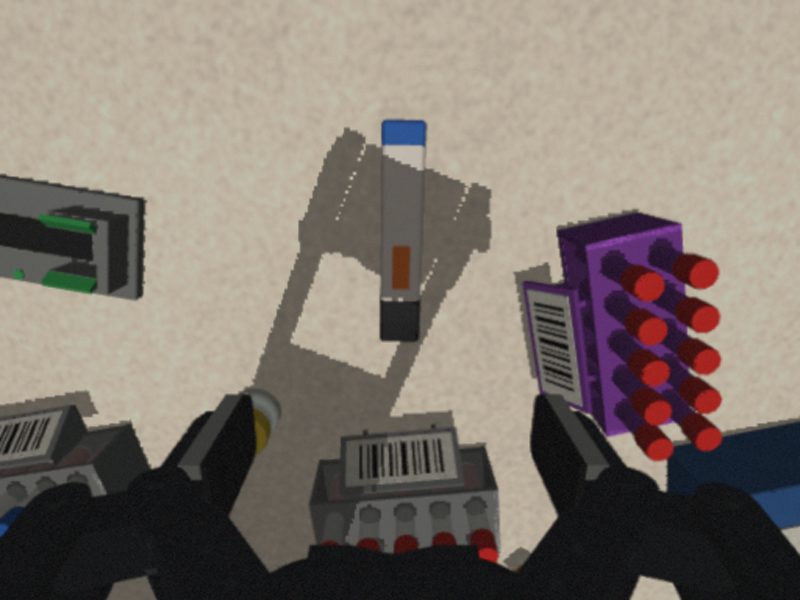

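The `wd` picture shows the dock, with its dark slot strip from (393,230) to (393,372) and lips at (363,234), (422,234), (365,392) and (420,392). The `ws` picture shows the scanner outline from (382,121) to (419,340), nose toward the red rack, with the red rack's label at about (402,460). Next I convert these.

```bash
python3 - <<'E'
from h import *
k=.64
d=np.load("pics/wd.npz");T=d["T"]
a=onplane("wrist",np.array([[393,230],[393,372]])*k,12,T);print("slot",a,np.degrees(np.arctan2(*(a[0]-a[1])[[1,0]])))
h=cv2.cvtColor(d["im"],cv2.COLOR_RGB2HSV);m=(h[...,0]>50)&(h[...,0]<80)&(h[...,1]>120);m[:,300:]=0;m[:120]=0
l=[]
for x in blobs(m,25):
    x0,y0,w,hh=x[1]; l.append([x0+w/2-.5,y0+hh/2-.5]);print(x[:3])
w=onplane("wrist",l,45,T);print("lips",w)
d=np.load("pics/ws.npz");T=d["T"]
c=onplane("wrist",np.array([[382,121],[426,121],[381,340],[419,340]])*k,50,T);print("scn",c,c.mean(0))
n=(c[2]+c[3])/2-(c[0]+c[1])/2;print(np.degrees(np.arctan2(n[1],n[0])),np.linalg.norm(n))
im=d["im"];h=cv2.cvtColor(im,cv2.COLOR_RGB2HSV);H,S=h[...,0],h[...,1]
m=(H>5)&(H<16)&(S>130);m[:,:230]=0;m[:,290:]=0;m[200:]=0;print([ (x[:3],onplane("wrist",[x[2]],50,T)) for x in blobs(m)])
g=cv2.cvtColor(im,cv2.COLOR_RGB2GRAY)[265:325,205:305];print(np.percentile(g,[5,25,50,75,95]))
cv2.imwrite("pics/lab.png",cv2.resize(im[265:325,205:305,::-1],(800,480),interpolation=cv2.INTER_CUBIC))
E
```

```text
slot [[642.61686441 224.65052814  12.        ]
 [621.74401788 106.74082628  12.        ]] 79.9612728332539
(np.int32(259), [227, 133, 9, 33], [231.4, 148.6])
(np.int32(256), [266, 133, 9, 33], [270.2, 148.6])
(np.int32(203), [230, 236, 8, 30], [233.5, 250.2])
(np.int32(191), [265, 237, 8, 28], [268.1, 250.0])
lips [[621.11805159 231.87107483  45.        ]
 [663.0361879  224.43780666  45.        ]
 [600.02503825 109.93802704  45.        ]
 [641.93704994 102.50567964  45.        ]]
scn [[ 705.56071744 -115.83550212   50.        ]
 [ 705.67226424 -143.37925909   50.        ]
 [ 558.15581702 -114.62682545   50.        ]
 [ 558.23183271 -141.82530988   50.        ]] [ 631.90515785 -128.91672414   50.        ]
179.46316880773185 147.4291371129666
[((np.int32(293), [251, 158, 11, 27], [256.0, 171.1]), array([[ 611.51043692, -127.80645772,   50.        ]]))]
[ 40.  54.  81.  95. 121.]
```

View pics/lab.png

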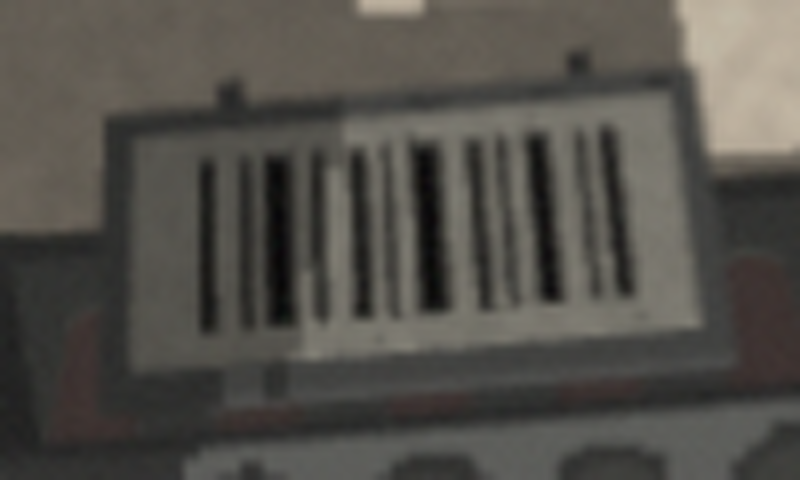

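```bash
python3 - <<'E'
from h import *
d=np.load("pics/ws.npz");T=d["T"]
q=np.array([[133,137],[672,90],[705,327],[130,374]])/8+[205,265]-.44
P=np.vstack([onplane("wrist",q[:2],45-16.45,T),onplane("wrist",q[2:],45+16.45,T)])
print("label",P,P.mean(0))
c=np.mean(P,0);yv=(P[0]+P[3]-P[1]-P[2])[:2];print("yaw",np.degrees(np.arctan2(-yv[0],yv[1])),np.linalg.norm(yv)/2)
K=calibration("wrist");obj=np.array([[0,43,-19],[0,-43,-19],[0,-43,19],[0,43,19]],float)
ok,r,t=cv2.solvePnP(obj,q,np.array(K["intrinsics"]),np.array(K["dist"]));M=T[:3,:3]@cv2.Rodrigues(r)[0]
print("pnp",T[:3,:3]@t.ravel()+T[:3,3],"normal",M[:,0],np.degrees(np.arctan2(M[1,0],M[0,0])),np.degrees(np.arcsin(M[2,0])))
# grasp
goto([631.6,-128.3,200],rot(np.radians(-.5)))
servo_line([631.6,-128.3,83],velocity=120)
command_gripper(10);print("gap",read_finger_gap(),read_grip_force(),read_contact_force(),read_ee_pos(),read_time_s())
E
```

```text
label [[ 460.39956683  -84.52124075   28.55      ]
 [ 469.36231757 -170.89356635   28.55      ]
 [ 449.22719775 -172.99652652   61.45      ]
 [ 440.48814244  -86.45647212   61.45      ]] [ 454.86930615 -128.71695144   45.        ]
yaw 5.845258973805316 86.90806218882415
pnp [ 457.41175866 -128.62415774   48.56015579] normal [0.84406251 0.09137166 0.52840298] 6.17833795327576 31.897613793551848
gap 27.32593038332942 60.54603338241577 [0.03632155 0.45090169 2.23440765] [ 631.88699731 -128.40279565   83.45427919] 6.0333
```

```bash
python3 - <<'E'
from h import *
L=np.array([455.2,-127.8,45]);a=np.radians(5.85);u=np.array([np.cos(a),np.sin(a),0]);k=np.array([0,0,1.])
n=u*np.cos(np.pi/6)+k*.5; sz=-u*.5+k*np.cos(np.pi/6)
M=np.c_[n,np.cross(-sz,n),-sz];rv=R.from_matrix(M).as_rotvec()
tcp=lambda dist:L+(dist+75)*n-30*sz+83.45*sz
servo_line([631.9,-128.4,190],velocity=200);print("lift gap",read_finger_gap())
goto(tcp(130),rv);servo_line(tcp(80),velocity=80);t0=read_time_s()
sleep(1.2);e=read_ee_pos();r=R.from_rotvec(read_tool_rot()).as_matrix()
sx=-r[:,0];W=e+r[:,2]*(83.45-30)+75*sx
print("window",W,"dist",-sx@(W-L)*-1,"miss",np.linalg.norm(np.cross(L-W,sx)),np.degrees(np.arccos(-sx@n)),read_finger_gap(),np.abs(read_qvel()).max())
T=wristT();im=camera("wrist");np.savez("pics/scan.npz",T=T,im=im);s=camera("scene")
a=cv2.resize(im,(400,300));b=cv2.resize(s[150:310,90:304],(400,300));cv2.imwrite("pics/scan.png",np.hstack([a,b])[:,:,::-1]);sleep(.5);print(read_time_s()-t0)
E
```

```text
lift gap 27.700800737318264
window [ 524.12038273 -120.73735638   84.99922919] dist -79.99899011381078 miss 0.0028147832103641575 0.001311620305956545 27.781146603293273 0.0016757926319349633
1.8000000000000007
```

View pics/scan.png

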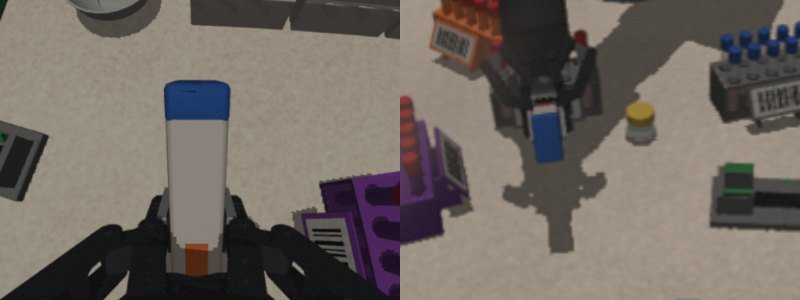

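The left half shows the scanner held straight, with the blue/white boundary at row 120 from (167) to (227). The right half shows it in front of the red rack's label with everything else undisturbed. I'll check the in-hand pose numerically.

```bash
python3 - <<'E'
from h import *
T=np.array(calibration("wrist")["tool_from_camera"])
for x in(57,75,20):print(x,project("wrist",[[x,14,33.45],[x,-14,33.45]],T)/1.28)
h=cv2.cvtColor(np.load("pics/scan.npz")["im"],cv2.COLOR_RGB2HSV);m=(h[...,0]>100)&(h[...,0]<130)&(h[...,1]>120);m[:,:180]=0;m[:,320:]=0;m[200:]=0
x=max(blobs(m),key=lambda b:b[0]);print(x[:3])
# per-row sides of the blue + white body
for r in(118,125,135,145): c=np.where(m[r])[0];print(r,c.min(),c.max()) if len(c) else 0
r=np.where(m)[0].max();print("boundary row/1.28",(r+.5)/1.28)
print(onplane("wrist",[[214,r+.5],[290,r+.5]],33.45,T),onplane("wrist",[[211,108],[294,108]],33.45,T))
E
```

```text
57 [[227.11081886 125.92762076]
 [163.46368713 125.84511538]]
75 [[228.75346057  83.63689025]
 [161.83066206  83.55217718]]
20 [[223.97884804 200.67129038]
 [166.59482072 200.5950692 ]]
(np.int32(3970), [211, 103, 83, 51], [251.8, 128.1])
118 211 293
125 211 293
135 211 292
145 212 292
boundary row/1.28 119.921875
[[ 59.6282283  -12.26859835  33.45      ]
 [ 59.66440539  13.6556747   33.45      ]] [[ 74.66265405 -12.74891473  33.45      ]
 [ 74.70229439  14.40348431  33.45      ]]
```

```bash
python3 - <<'E'
from h import *
a=np.radians(5.85);n=np.array([np.cos(a)*.866,np.sin(a)*.866,.5])
servo_line(read_ee_pos()+60*n,velocity=150)
D=np.array([631.6,167.2]);rv=rot(np.radians(79.9))
goto([*D,240],rv);servo_line([*D,83.45+58],velocity=120);sleep(.3)
T=wristT();im=camera("wrist");np.savez("pics/hov.npz",T=T,im=im)
cv2.imwrite("pics/hov.png",cv2.resize(im[:300,130:380,::-1],(500,600),interpolation=cv2.INTER_CUBIC))
h=cv2.cvtColor(im,cv2.COLOR_RGB2HSV);m=(h[...,0]>50)&(h[...,0]<80)&(h[...,1]>120);m[:,:130]=0;m[:,380:]=0
for x in blobs(m,25):
    x0,y0,w,hh=x[1];print(x[:3],onplane("wrist",[[x0-.5,y0+hh/2],[x0+w-.5,y0+hh/2]],47,T))
print(read_finger_gap(),read_ee_pos(),read_contact_force(),read_time_s())
E
```

```text
(np.int32(605), [202, 94, 19, 69], [208.1, 120.6]) [[616.10430301 232.77121019  47.        ]
 [626.00895268 230.99075123  47.        ]]
(np.int32(579), [283, 94, 19, 69], [295.2, 120.6]) [[658.28995871 225.2830451   47.        ]
 [668.21082641 223.55810565  47.        ]]
(np.int32(84), [198, 210, 10, 10], [202.6, 214.3]) [[602.92196833 185.22381667  47.        ]
 [608.6189981  184.22098691  47.        ]]
(np.int32(87), [213, 324, 6, 21], [215.9, 333.9]) [[592.92097218  99.5488888   47.        ]
 [596.88905353  98.87171182  47.        ]]
(np.int32(121), [284, 324, 8, 21], [287.3, 333.6]) [[639.75939545  91.25335271  47.        ]
 [645.0409689   90.27640497  47.        ]]
27.481794997039856 [631.80228761 167.26150775 141.96262649] [ 0.11261775 -0.14171358 -3.45020692] 12.8333
```

View pics/hov.png

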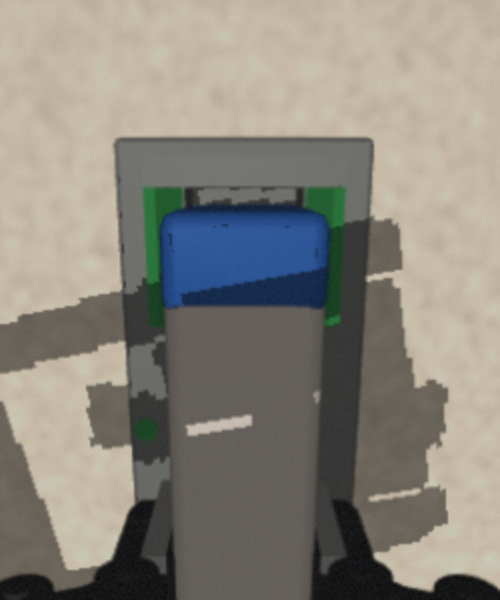

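The picture shows the scanner centred between the lips (lip outer edges at columns 144 and 345, scanner at 161 to 328), with its rear end inside the end wall. I'll lower it while watching the force.

```bash
python3 - <<'E'
from h import *
f0=np.array(read_contact_force());D=[631.5,166.4]
for z in[130,122,114,108,104,101,99,98,97,96.2,95.5,95,94.5,94]:
    servo_line([*D,z],velocity=30 if z>99 else 15);sleep(.1);f=np.array(read_contact_force())-f0
    print(z,np.round(read_ee_pos(),1),np.round(f,1),np.round(read_torque(),2),round(read_finger_gap(),1))
    if f[2]>8 or np.linalg.norm(f[:2])>12:break
print(read_time_s())
E
```

```text
130 [631.6 166.4 130.1] [ 0.3  1.7 -0.1] [-0.01  0.01  0.02] 27.7
122 [631.5 166.4 122. ] [-1.   0.2  0.6] [-0.02 -0.02 -0.  ] 27.5
114 [631.5 166.4 114. ] [-0.1  0.6  0.4] [ 0.    0.03 -0.03] 27.3
108 [631.5 166.4 108. ] [0.2 0.2 0.5] [-0.01 -0.08 -0.03] 27.4
104 [631.5 166.4 103.9] [-0.1 -0.6  0.3] [-0.05  0.03 -0.02] 27.5
101 [631.5 166.4 100.9] [ 0.2  0.9 -0.5] [ 0.03  0.04 -0.01] 27.4
99 [631.5 166.4  99. ] [-0.3 -0.4  0.3] [ 0.    0.01 -0.03] 27.3
98 [631.5 166.4  98. ] [0.2 0.6 1.5] [-0.    0.04  0.06] 27.5
97 [631.5 166.4  97. ] [-0.  -0.2  0.1] [0.01 0.03 0.02] 27.1
96.2 [631.5 166.4  96.2] [ 0.4 -0.5  0.1] [-0.02  0.02 -0.04] 27.2
95.5 [631.5 166.4  95.5] [-0.5  0.9  0.2] [-0.06 -0.04 -0.03] 27.4
95 [631.5 166.4  95.4] [-2.4  0.5  6.3] [-0.04  0.51 -0.02] 27.2
94.5 [631.5 166.4  95.4] [-5.5 -0.4 11.5] [-0.09  0.88 -0.01] 27.3
18.1667
```

```bash
python3 - <<'E'
from h import *
servo_line([631.5,166.4,95.2],velocity=15)
command_gripper(52);print(read_finger_gap(),read_contact_force())
servo_line([631.5,166.4,260],velocity=120)
goto([631.5,130,320],rot(np.radians(79.9)));sleep(.3)
T=wristT();im=camera("wrist");s=camera("scene")
for P in([631.5+.175*57,166.8+.985*57,62],):print(project("wrist",[P],T))
cv2.imwrite("pics/end.png",np.hstack([cv2.resize(im,(400,300)),cv2.resize(s[130:310,90:330],(400,300))])[:,:,::-1])
for n in("scene","top"):
    im2=camera(n);im1=np.load(f"pics/{n}.npy");h=lambda i:cv2.cvtColor(i,cv2.COLOR_RGB2HSV)
    for k,f in(("red",lambda h:((h[...,0]<6)|(h[...,0]>174))&(h[...,1]>150)&(h[...,2]>90)),("yel",lambda h:(h[...,0]>20)&(h[...,0]<32)&(h[...,1]>150))):
        for i in(im1,im2):
            m=f(h(i)); 
            if n=="top":m[:,:290]=0;m[:,392:]=0;m[:160]=0;m[230:]=0
            else:m[:,:138]=0;m[:,250:]=0;m[:160]=0;m[230:]=0
            print(n,k,np.argwhere(m).mean(0),m.sum())
print(read_contact_force(),read_time_s())
E
```

```text
51.94697518055622 [-0.52814451 -0.23518463  0.27614134]
[[246.90838739  80.23492842]]
scene red [173.69047619 163.86309524] 168
scene red [173.55294118 164.02941176] 170
scene yel [210.52985075 218.14925373] 134
scene yel [210.46268657 217.99253731] 134
top red [206.68674699 359.37108434] 415
top red [206.90022676 359.59183673] 441
top yel [177.33333333 301.78616352] 159
top yel [177.33333333 301.78616352] 159
[0.37096967 0.56423136 0.0060982 ] 21.1833
```

View pics/end.png

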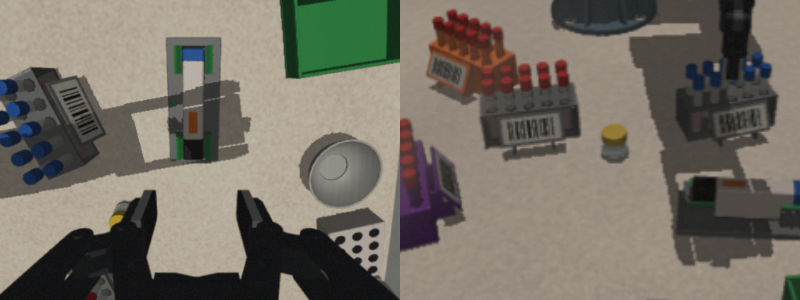

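The scanner sits upright and level in the dock, at (193,100) in the left half. The racks and pot have not moved and the robot is clear.

```bash
python3 -c "
from workcell import *
print(close_job())"
```

```text
the job is handed in; nothing more can be done
None
```

The grey red-capped rack's label was scanned square on from about 80 mm with a 1.8 s steady hold, the scanner was released fully seated in its dock, and the job was handed in at about 21 s with the red rack and pot unmoved.

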